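# Weighing row re-racked in reverse order for the return run

## Robot

A 7-joint arm with a two-finger parallel gripper is mounted at the origin on a cart in front of the work surface, level with it; the furniture and walls round the work are solid. World frame = base frame: x ahead of the robot, y to its left, z up, the work surface at z = 0. Lengths are in m, angles in rad, forces in N, time in s.
With the tool pointing down it reaches from about 0.425 to 0.825 m from the base axis. Payload 3.6 kg.
Tool frame: the origin (TCP) lies where the fingers leave the gripper's body, on its centre line; the fingertips stand 73 mm ahead of it and the grasp point (between the pads) lies 54 mm ahead of it; x points along the fingers, y is the direction in which the jaws open and shut, and the axes are right-handed (so a half turn about x gives the same grasp; the last joint's range is limited). The gripper opens to 85 mm and grips with 20 to 120 N. Pads are 22 mm wide; open, the fingers measure 114 mm over their backs; the gripper's body (76 mm by 85 mm) begins 54 mm behind the grasp point. The pads swing forward as they close: fully open they stand 13 mm farther back than shut.
Start: joints at [1.256, 0.615, -0.013, 1.423, 0.008, 1.103, -0.04], TCP at [0.185, -0.623, 0.304] pointing down, gripper open.
Joint ranges: [-3.12, 3.12], [-0.3, 2.06], [-1.34, 1.32], [0.26, 2.42], [-1.36, 4.5], [0.01, 1.98], [-2.84, 2.84]. Speed limits (rad/s): [2.79, 2.79, 3.14, 3.14, 3.14, 3.14, 3.14].

## Interface

Orientations are given as a unit quaternion [x, y, z, w].
In Python, from station import arm, snapshot, camera_info, ticket gives the robot as it stands. Calls block until the motion is done:
- arm.movep(position, orientation): joint-space move of the TCP to a pose.
- arm.line_to(position, velocity=0.15, ori=None): straight line of the TCP; ori=None keeps the orientation; velocity is the mean speed in m/s.
- arm.move_j(angles): joint-space move.
- arm.move_gripper(opening, effort=None): opening from 0.0 (shut) to 1.0 (fully open); effort is the grip in N (None keeps the last); returns when the fingers have stopped.
- arm.pause(seconds).
- arm.ik(position, orientation): joint angles nearest the present ones, or None.
- snapshot(name): name is "scene" or "top" or "wrist"; returns the picture (480x640x3 uint8, blue, green, red); there is no depth.
- camera_info(name): a dict with "fx", "fy", "cx", "cy" (pixels), "R" (3x3) and "t" (3): a world point X has camera coordinates R X + t; the wrist camera has in their place "T_tool_cam" (4x4, takes a point from camera to tool coordinates, whose origin is the TCP and whose axes are the tool frame's). Camera axes: x right, y down, z forward; pixel columns grow to the right and rows downward; lengths in m; the calibration is good to about 2 mm. A picture is of the moment at which its call begins: read the wrist's pose just before it. camera_info takes no time and is no camera call.
A pose or a line that the arm cannot do raises arm.MotionError and nothing moves.
- ticket.finish_job(): hands the job in, once; it reports no verdict.
Readings, each from a call of its own:
- arm.read_time(): time.
- arm.read_joint_positions(): joint angles.
- arm.read_dq(): joint speeds.
- arm.read_effort(): joint torques, N m.
- arm.read_tool_pos(): TCP position.
- arm.read_eef_rot(): TCP orientation.
- arm.read_ft_force(): force on the tool from outside, world axes, zero at the start.
- arm.read_wrist_torque(): the same for the moment, N m.
- arm.read_opening(): opening from 0.0 (shut) to 1.0 (fully open).
Only numpy, scipy, OpenCV 4.12 (cv2) and the standard library are available. Lean on these libraries where they do the work, as an engineer would, in place of code of your own. Each camera call takes 0.05 s, during which the arm holds its last target.

## Task

The four things in the grey rack have been weighed once; for the return run, which cancels the balance's drift, move them all to the blue rack in the reverse order: counted from the red ends of the racks, the first thing in the grey rack goes to the last bay of the blue rack, the second to the third, the third to the second and the last to the first. Keep each thing upright, set it down gently (no dropping) on the middle of the round grey place in its bay, and leave all four standing there, released.

Things in the scene. Friction and masses are not known exactly. Their poses are not given: they have to be found in the camera images.
- first_rack: First rack, fixed, plain grey deck, dark strips: 92 mm wide (x), 350 long. Four bays along its y, centres y = +120, +40, -40, -120 mm (x = 0), parted by 4 mm strips at y = 0, +-80, +-160, tops 18 mm up. Red end block, 14 mm high, at y = +175. Origin: centre of underside, on the worktop, z up. Coloured mats in the bays; things stand on them 13 mm over the worktop.
- second_rack: Second rack, fixed, blue deck, white strips, empty: 92 mm wide (x), 350 long. Four bays along its y, centres y = +120, +40, -40, -120 mm (x = 0), parted by 4 mm strips at y = 0, +-80, +-160, tops 18 mm up. Red end block, 14 mm high, at y = +175. Origin: centre of underside, on the worktop, z up. A flat grey disc, 62 mm across, at each bay's centre; things stand on it 13 mm over the worktop.
- yellow_mat: Yellow flat round mat, 62 mm across, 3 mm thick, fixed in a bay of the grey rack (which bay differs each time). The white crucible always starts on it. Origin: centre of its underside, 10 mm over the worktop.
- green_mat: Green flat round mat, 62 mm across, 3 mm thick, fixed in a bay of the grey rack (which bay differs each time). The red-capped jar always starts on it. Origin: centre of its underside, 10 mm over the worktop.
- black_mat: Black flat round mat, 62 mm across, 3 mm thick, fixed in a bay of the grey rack (which bay differs each time). The beige crucible always starts on it. Origin: centre of its underside, 10 mm over the worktop.
- orange_mat: Orange flat round mat, 62 mm across, 3 mm thick, fixed in a bay of the grey rack (which bay differs each time). The steel weight always starts on it. Origin: centre of its underside, 10 mm over the worktop.
- white_crucible: White porcelain crucible (open cup), 42 mm across the rim, 26 mm across the foot, 40 mm tall, about 45 g; widest at the rim, take it across the outside of the rim. Loose. Origin: centre of underside, z up. Neighbours in the row are 80 mm away, so grip it across the row (fingers closing along the rack's x).
- red_capped_jar: White closed round jar with a red cap (cap fixed on), 46 mm across the body and 71 mm tall, about 120 g; can be taken across the cap or the body, opening wider than 50 mm. Loose. Origin: centre of underside, z up. Neighbours in the row are 80 mm away, so grip it across the row (fingers closing along the rack's x).
- beige_crucible: Beige fireclay crucible (open cup), smaller than the white one, 36 mm across the rim, 22 mm across the foot, 32 mm tall, about 30 g; widest at the rim, take it across the outside of the rim. Loose. Origin: centre of underside, z up. Neighbours in the row are 80 mm away, so grip it across the row (fingers closing along the rack's x).
- steel_weight: Steel calibration weight: plain cylinder 38 mm across and 30 mm tall with a 24 mm wide round knob on a 14 mm neck on top (knob from 40 to 48 mm), 48 mm tall in all, about 200 g; take it by the cylinder or the knob. Loose. Origin: centre of underside, z up. Neighbours in the row are 80 mm away, so grip it across the row (fingers closing along the rack's x).
Mind the look-alikes: they are no part of the job. What is shaped like the white_crucible but orange is not meant.

How it is judged:
At the end, for the whole second after the job is handed in: Each of the four things stands in the blue rack in the bay that mirrors its starting bay (that of its mat): within 15 mm of the bay's centre along and across the row, its foot on the place (within 5 mm in height), upright within 0.15 rad, at rest (x of white_crucible in the frame of second_rack between -0.015 and 0.015 m and z of white_crucible in the frame of second_rack between 0.008 and 0.018 m and angle between each of white_crucible, red_capped_jar, beige_crucible, steel_weight's own z axis and vertical below 0.15 rad and linear speed of each of white_crucible, red_capped_jar, beige_crucible, steel_weight below 0.02 m/s and ((y of yellow_mat in the frame of first_rack between 0.1 and 0.14 m and y of white_crucible in the frame of second_rack between -0.135 and -0.105 m) or (y of yellow_mat in the frame of first_rack between 0.02 and 0.06 m and y of white_crucible in the frame of second_rack between -0.055 and -0.025 m) or (y of yellow_mat in the frame of first_rack between -0.06 and -0.02 m and y of white_crucible in the frame of second_rack between 0.025 and 0.055 m) or (y of yellow_mat in the frame of first_rack between -0.14 and -0.1 m and y of white_crucible in the frame of second_rack between 0.105 and 0.135 m)) and x of red_capped_jar in the frame of second_rack between -0.015 and 0.015 m and z of red_capped_jar in the frame of second_rack between 0.008 and 0.018 m and ((y of green_mat in the frame of first_rack between 0.1 and 0.14 m and y of red_capped_jar in the frame of second_rack between -0.135 and -0.105 m) or (y of green_mat in the frame of first_rack between 0.02 and 0.06 m and y of red_capped_jar in the frame of second_rack between -0.055 and -0.025 m) or (y of green_mat in the frame of first_rack between -0.06 and -0.02 m and y of red_capped_jar in the frame of second_rack between 0.025 and 0.055 m) or (y of green_mat in the frame of first_rack between -0.14 and -0.1 m and y of red_capped_jar in the frame of second_rack between 0.105 and 0.135 m)) and x of beige_crucible in the frame of second_rack between -0.015 and 0.015 m and z of beige_crucible in the frame of second_rack between 0.008 and 0.018 m and ((y of black_mat in the frame of first_rack between 0.1 and 0.14 m and y of beige_crucible in the frame of second_rack between -0.135 and -0.105 m) or (y of black_mat in the frame of first_rack between 0.02 and 0.06 m and y of beige_crucible in the frame of second_rack between -0.055 and -0.025 m) or (y of black_mat in the frame of first_rack between -0.06 and -0.02 m and y of beige_crucible in the frame of second_rack between 0.025 and 0.055 m) or (y of black_mat in the frame of first_rack between -0.14 and -0.1 m and y of beige_crucible in the frame of second_rack between 0.105 and 0.135 m)) and x of steel_weight in the frame of second_rack between -0.015 and 0.015 m and z of steel_weight in the frame of second_rack between 0.008 and 0.018 m and ((y of orange_mat in the frame of first_rack between 0.1 and 0.14 m and y of steel_weight in the frame of second_rack between -0.135 and -0.105 m) or (y of orange_mat in the frame of first_rack between 0.02 and 0.06 m and y of steel_weight in the frame of second_rack between -0.055 and -0.025 m) or (y of orange_mat in the frame of first_rack between -0.06 and -0.02 m and y of steel_weight in the frame of second_rack between 0.025 and 0.055 m) or (y of orange_mat in the frame of first_rack between -0.14 and -0.1 m and y of steel_weight in the frame of second_rack between 0.105 and 0.135 m))); the robot touches nothing.
It fails at once if one of the four things is tipped more than 0.6 rad (angle between any of white_crucible, red_capped_jar, beige_crucible, steel_weight's own z axis and vertical above 0.6 rad).
It fails at once if one of the four things is dropped (faster than 0.6 m/s with its foot less than 40 mm above the worktop) ((linear speed of white_crucible above 0.6 m/s and height (world z) of white_crucible below 0.04 m) or (linear speed of red_capped_jar above 0.6 m/s and height (world z) of red_capped_jar below 0.04 m) or (linear speed of beige_crucible above 0.6 m/s and height (world z) of beige_crucible below 0.04 m) or (linear speed of steel_weight above 0.6 m/s and height (world z) of steel_weight below 0.04 m)).
It also fails if it takes over 96 s, if anything falls off the work surface, if the arm or the gripper's body presses on something with over 40 N, if the wrist force passes 120 N, or if a joint passes its speed limit or range.

## Working session

There is one attempt and no reset: what is moved stays moved. The work goes in short steps, each a Python script; the robot and the scene stay as the last script left them, time stands still between calls to the robot, and variables do not carry over. Pictures are saved under pics/ and viewed, and the job is handed in when it is done.

```bash
mkdir -p pics; ls
python3 - <<'E'
from station import arm, snapshot, camera_info
import cv2
for n in ["scene","top"]:
    cv2.imwrite(f"pics/{n}0.png",snapshot(n)); print(n,camera_info(n))
print(camera_info("wrist"))
print(arm.read_time(),arm.read_tool_pos(),arm.read_eef_rot())
E
```

```text
pics
scene {'fx': 510.71202220692834, 'fy': 510.71202220692834, 'cx': 323.116467263674, 'cy': 251.60241121435195, 'R': array([[-0.61047526, -0.79178505,  0.01990948],
       [-0.53676276,  0.3951044 , -0.74550537],
       [ 0.58241368, -0.46579925, -0.66620219]]), 't': array([0.23917915, 0.2891402 , 0.88298902])}
top {'fx': 462.7071358652923, 'fy': 462.7071358652923, 'cx': 315.85345105581354, 'cy': 245.17142722932155, 'R': array([[-0.01320727, -0.99987747,  0.00840266],
       [-0.99766307,  0.01261371, -0.06715125],
       [ 0.06703704, -0.00926991, -0.99770742]]), 't': array([-0.01275768,  0.4374393 ,  0.99388885])}
{'fx': 345.47841127122405, 'fy': 345.47841127122405, 'cx': 328.09757496562486, 'cy': 241.79829157761188, 'T_tool_cam': array([[ 1.15404961e-03, -3.05776937e-01,  9.52102480e-01,
        -6.91691747e-02],
       [ 9.99999333e-01,  4.04842555e-04, -1.08208659e-03,
        -1.04254523e-03],
       [-5.45744792e-05,  9.52103094e-01,  3.05777200e-01,
        -7.81241952e-02],
       [ 0.00000000e+00,  0.00000000e+00,  0.00000000e+00,
         1.00000000e+00]])}
0.1 [ 0.18436658 -0.62276653  0.30286351] [-0.69966645 -0.10222897  0.69992356 -0.10061367]
```

View pics/top0.png

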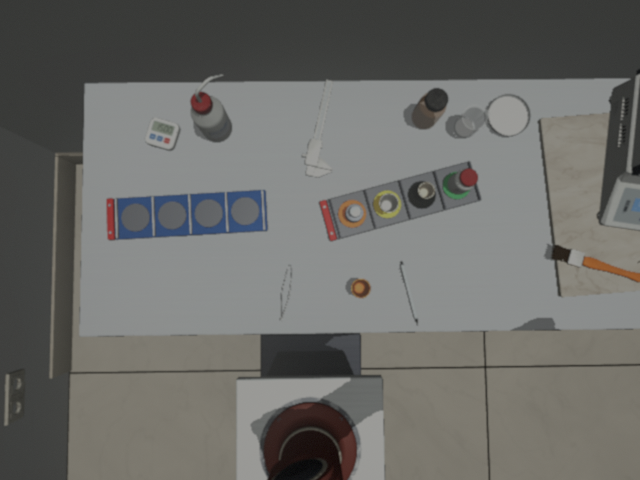

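View pics/scene0.png

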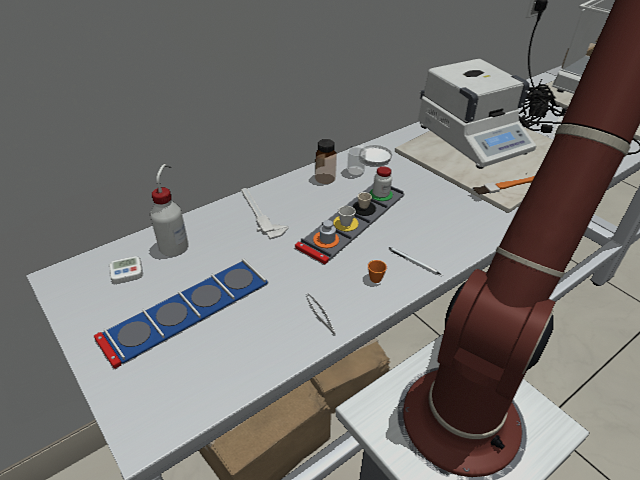

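```bash
cat > h.py <<'E'
import numpy as np, cv2
from station import arm, snapshot, camera_info, ticket
from scipy.spatial.transform import Rotation as Ro
def cam(name):
    c=camera_info(name)
    K=np.array([[c["fx"],0,c["cx"]],[0,c["fy"],c["cy"]],[0,0,1]])
    if "R" in c: return K,np.array(c["R"]),np.array(c["t"])
    T=np.eye(4);T[:3,:3]=Ro.from_quat(arm.read_eef_rot()).as_matrix();T[:3,3]=arm.read_tool_pos()
    M=np.linalg.inv(T@np.array(c["T_tool_cam"]))
    return K,M[:3,:3],M[:3,3]
def cast(uv,z,C):
    K,R,t=C; uv=np.atleast_2d(uv).astype(float)
    d=(np.linalg.inv(K)@np.c_[uv,np.ones(len(uv))].T).T@R   # R^T d
    o=-R.T@t
    s=(z-o[2])/d[:,2]
    return o+d*s[:,None]
def proj(X,C):
    K,R,t=C; p=(K@(R@np.atleast_2d(X).T+t[:,None])).T
    return p[:,:2]/p[:,2:]
E
python3 - <<'E'
from h import *
im=cv2.imread("pics/top0.png"); C=cam("top")
hsv=cv2.cvtColor(im,cv2.COLOR_BGR2HSV)
# blue
m=cv2.inRange(hsv,(105,120,40),(130,255,255)); m[:, 300:]=0
m=cv2.morphologyEx(m,cv2.MORPH_OPEN,np.ones((2,2)))
y,x=np.nonzero(m); print("blue",len(x),x.min(),x.max(),y.min(),y.max())
# discs: holes
def comps(m,amin=20):
    n,l,s,c=cv2.connectedComponentsWithStats(m)
    return [(s[i,4],s[i,:4].tolist(),c[i]) for i in range(1,n) if s[i,4]>=amin]
g=cv2.inRange(hsv,(0,0,60),(180,70,120)); r=np.zeros_like(g); r[185:245,115:265]=g[185:245,115:265]
for a in comps(r,100): print("disc?",a,cast(a[2],0.013,C)[0])
red=cv2.inRange(hsv,(0,150,80),(6,255,255))|cv2.inRange(hsv,(174,150,80),(180,255,255))
for a in comps(red): print("red",a,cast(a[2],0.014,C)[0])
for n,lo,hi in [("orange",(8,150,80),(18,255,255)),("yellow",(22,130,80),(34,255,255)),("green",(45,120,50),(80,255,255))]:
    mm=cv2.inRange(hsv,lo,hi)
    for a in comps(mm): print(n,a,cast(a[2],0.013,C)[0])
big=cv2.resize(im[155:250,310:490],None,fx=4.4,fy=4.4,interpolation=cv2.INTER_CUBIC); cv2.imwrite("pics/crop1.png",cv2.convertScaleAbs(big,alpha=1.5))
E
```

```text
blue 2089 120 262 192 238
disc? (np.int32(366), [115, 194, 131, 46], array([160.10928962, 224.66939891])) [0.48653039 0.32111214 0.013     ]
disc? (np.int32(619), [231, 197, 28, 28], array([244.70759289, 210.62197092])) [0.51521999 0.13650582 0.013     ]
disc? (np.int32(620), [195, 199, 28, 28], array([208.23064516, 212.77096774])) [0.51143764 0.21628714 0.013     ]
disc? (np.int32(620), [158, 201, 28, 28], array([171.67096774, 214.95645161])) [0.5075845  0.29609224 0.013     ]
disc? (np.int32(623), [121, 204, 29, 28], array([135.01123596, 217.14446228])) [0.50373603 0.37595813 0.013     ]
red (np.int32(165), [108, 200, 6, 39], array([110.55151515, 219.12727273])) [0.4998938  0.42870423 0.014     ]
orange (np.int32(385), [583, 258, 57, 23], array([609.14805195, 268.31688312])) [ 0.37849031 -0.65945756  0.013     ]
```

View pics/crop1.png

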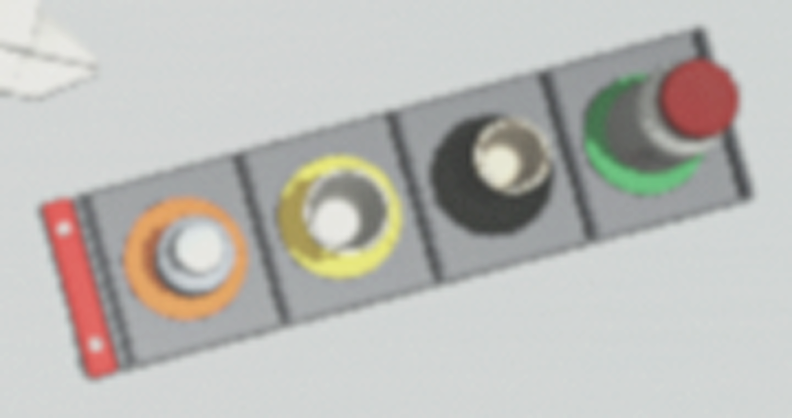

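The top view shows the grey rack's red end on the left. From there the order is orange mat with weight, yellow with white crucible, black with beige crucible, green with jar. In the blue rack the red end is also on the left, at (110,219), and its discs measure 80 mm apart as they should. Next I take a wrist close-up of the grey rack.

```bash
cat >> h.py <<'E'
def quat(yaw,flip=False):
    # tool x down, tool y = (cos yaw, sin yaw)
    c,s=np.cos(yaw),np.sin(yaw)
    if flip: c,s=-c,-s
    return Ro.from_matrix(np.array([[0,c,s],[0,s,-c],[-1,0,0]])).as_quat()
E
python3 - <<'E'
from h import *
C=cam("top")
k=lambda u,v:np.array([(u+.5)/4.4-.5+310,(v+.5)/4.4-.5+155])
mats=cast([k(185,258),k(340,216),k(492,175),k(645,133)],.013,C)
tops=np.array([cast(k(*p),z,C)[0] for p,z in [((203,250),.061),((346,212),.053),((512,156),.045),((698,98),.084)]])
print(mats.round(4),tops.round(4))
d=mats[0]-mats[3];print(np.linalg.norm(d)/3,np.degrees(np.arctan2(-d[0],d[1])))
print(Ro.from_quat(arm.read_eef_rot()).as_matrix().round(2))
yaw=np.arctan2(-d[0],d[1]); yb=np.arctan2(-(0.50374-0.51522),(0.37596-0.13651))*1
print("yaw grey",yaw, "blue", yb)
c=mats.mean(0)
for f in (0,1):
    for p,z,y in [(c,.30,yaw),(mats[3],.08,yaw),(mats[0],.08,yaw),([.5037,.376],.1,yb),([.515,.1365],.1,yb)]:
        j=arm.ik([p[0],p[1],z],quat(y,f)); print(f,None if j is None else np.round(j,2))
E
```

```text
[[ 0.5066 -0.098   0.013 ]
 [ 0.5268 -0.1759  0.013 ]
 [ 0.5466 -0.2526  0.013 ]
 [ 0.567  -0.3302  0.013 ]] [[ 0.5038 -0.1024  0.061 ]
 [ 0.5225 -0.1722  0.053 ]
 [ 0.5502 -0.2549  0.045 ]
 [ 0.5693 -0.3329  0.084 ]]
0.079980082492654 14.576750484805377
[[-0.    0.28 -0.96]
 [ 0.   -0.96 -0.28]
 [-1.   -0.    0.  ]]
yaw grey 0.2544122902015335 blue 0.047906520456025364
0 [ 0.64  0.54 -0.48  1.64  0.28  1.03  0.33]
0 [ 0.65  0.9  -0.27  1.58  0.33  0.7   0.48]
0 [ 0.35  0.77 -0.31  2.    0.52  0.45 -0.09]
0 [-0.41  0.87 -0.45  1.66  0.52  0.74 -1.07]
0 [-0.11  0.75 -0.29  1.94  0.41  0.51 -0.64]
1 [ 0.13  0.52  0.34  1.65 -0.2   1.   -2.36]
1 [ 0.29  0.91  0.36  1.6  -0.44  0.71 -2.02]
1 [-0.04  0.77  0.3   2.01 -0.51  0.43 -2.24]
1 [-0.1   1.13 -1.15  1.65  1.13  1.16  1.63]
1 [ 0.34  1.05 -1.15  1.93  1.17  1.04  1.83]
```

Run:
```python
from h import *
arm.movep([.536,-.214,.30],quat(.2544)); arm.pause(.3)
C=cam("wrist"); im=snapshot("wrist"); cv2.imwrite("pics/w1.png",im); np.savez("w1.npz",K=C[0],R=C[1],t=C[2])
print(arm.read_time(),arm.read_tool_pos(),arm.read_ft_force())
```

```text
2.4 [ 0.53590241 -0.21433811  0.29995998] [-0.23342916 -0.30800216 -0.07670697]
```

View pics/w1.png

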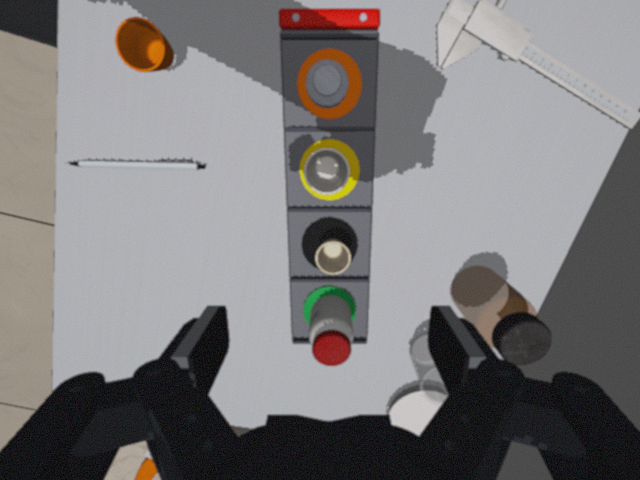

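The wrist picture shows the rack from the red end (330,18) down to the jar cap (331,348). The knob is near (327,77), the white rim near (327,170), the beige rim near (333,258), and nothing blocks the row. Next I measure these by colour and ellipse.

Run:
```python
from h import *
im=cv2.imread("pics/w1.png"); f=np.load("w1.npz"); C=(f["K"],f["R"],f["t"])
hsv=cv2.cvtColor(im,cv2.COLOR_BGR2HSV)
def fit(mask,box,z,name,hull=True):
    x0,y0,x1,y1=box; r=np.zeros_like(mask); r[y0:y1,x0:x1]=mask[y0:y1,x0:x1]
    n,l,s,c=cv2.connectedComponentsWithStats(r); i=1+np.argmax(s[1:,4]); r=(l==i).astype(np.uint8)
    cs,_=cv2.findContours(r,cv2.RETR_EXTERNAL,cv2.CHAIN_APPROX_NONE); c=max(cs,key=cv2.contourArea)
    P=cast(c[:,0],z,C)[:,:2]
    h=cv2.convexHull((P*1000).astype(np.float32))
    e=cv2.fitEllipse((P*1000).astype(np.float32)) ; mc=cv2.minEnclosingCircle(h)
    print(name,s[i].tolist(),"ell",np.round(e[0],1),np.round(e[1],1),"circ",np.round(mc[0],1),round(2*mc[1],1))
S=lambda lo,hi:cv2.inRange(hsv,lo,hi)
fit(S((5,150,60),(18,255,255)),(270,30,400,130),.013,"orange")
fit(S((22,150,60),(34,255,255)),(270,130,400,210),.013,"yellow")
fit(S((45,100,40),(85,255,255)),(270,270,400,345),.013,"green")
fit(S((0,0,0),(180,255,38)),(296,212,364,275),.013,"black")
fit(S((0,150,60),(5,255,255))|S((174,150,60),(180,255,255)),(270,320,400,380),.084,"cap")
fit(S((0,150,60),(5,255,255))|S((174,150,60),(180,255,255)),(260,0,400,40),.014,"redblock")
fit(S((0,0,90),(40,90,255)),(305,225,364,285),.045,"beige")
fit(S((0,0,90),(180,110,255)),(300,145,355,196),.053,"white")
fit(S((0,0,60),(180,110,255)),(300,55,352,105),.061,"knob")
cv2.imwrite("pics/w1c.png",cv2.resize(im[40:370,270:395],None,fx=1.8*3/3,fy=1.8))
a=cv2.resize(im[40:210,280:380],None,fx=3.4,fy=3.4,interpolation=cv2.INTER_CUBIC);b=cv2.resize(im[200:370,280:380],None,fx=3.4,fy=3.4,interpolation=cv2.INTER_CUBIC)
cv2.imwrite("pics/w1c.png",np.hstack([a,b]))
```

```text
orange [297, 49, 65, 70, 1851] ell [506.  -96.7] [59.9 60. ] circ [506.  -96.8] 61.0
yellow [299, 139, 61, 61, 1054] ell [ 526.1 -173.6] [59.6 59.8] circ [ 526.1 -174. ] 61.1
green [303, 286, 53, 38, 674] ell [ 566.7 -329.1] [55.8 59.2] circ [ 566.  -327.4] 61.0
black [303, 218, 53, 47, 1028] ell [ 545.7 -249.6] [53.5 55.5] circ [ 545.9 -250.3] 58.3
cap [313, 331, 37, 34, 969] ell [ 568.2 -329.1] [34.5 36.6] circ [ 568.1 -329. ] 37.6
redblock [279, 9, 100, 21, 1818] ell [492.9 -44.6] [ 16.  122.4] circ [492.2 -44.6] 89.1
beige [314, 240, 38, 36, 1031] ell [ 550.3 -253.3] [36.3 37. ] circ [ 550.2 -253.3] 37.8
white [304, 148, 46, 47, 1380] ell [ 522.8 -171.4] [40.7 41.4] circ [ 522.6 -171.6] 42.2
knob [306, 59, 43, 46, 1605] ell [ 505.1 -101.5] [34.5 34.7] circ [ 505.  -101.9] 36.1
```

View pics/w1c.png

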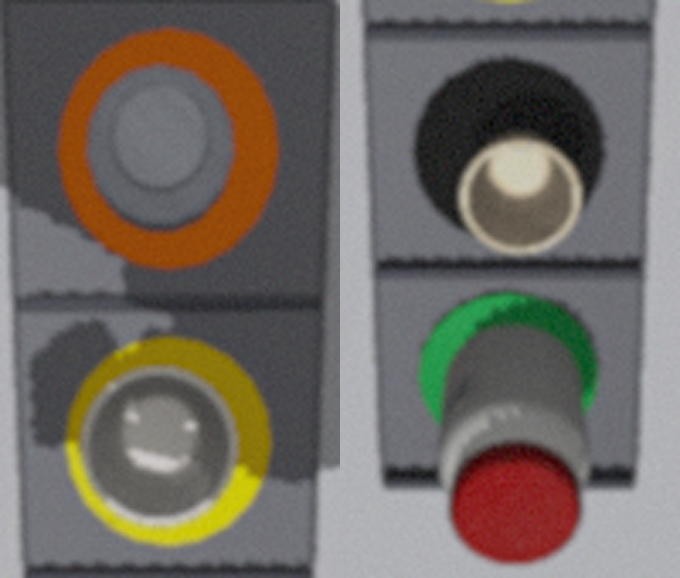

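Run:
```python
from h import *
f=np.load("w1.npz"); C=(f["K"],f["R"],f["t"])
print("knob",cast([(162/3.4+280,138/3.4+40)],.061,C),"cyl",cast([(160/3.4+280,147/3.4+40)],.043,C))
arm.line_to([.51,.25,.30],.35,ori=quat(.048)); arm.pause(.3)
C=cam("wrist"); im=snapshot("wrist"); cv2.imwrite("pics/w2.png",im); np.savez("w2.npz",K=C[0],R=C[1],t=C[2])
print(arm.read_time())
hsv=cv2.cvtColor(im,cv2.COLOR_BGR2HSV)
b=cv2.inRange(hsv,(105,120,20),(130,255,255))
cs,h=cv2.findContours(b,cv2.RETR_CCOMP,cv2.CHAIN_APPROX_NONE)
for c,hh in zip(cs,h[0]):
    if hh[3]>=0 and cv2.contourArea(c)>500:
        P=(cast(c[:,0],.013,C)[:,:2]*1000).astype(np.float32); e=cv2.fitEllipse(P); print(np.round(e[0],1),np.round(e[1],1),np.mean(c[:,0],0))
```

```text
knob [[ 0.5054551  -0.09976505  0.061     ]] cyl [[ 0.50488954 -0.09970018  0.043     ]]
4.225
[514.5 139.4] [63.1 63.9] [327.59459459 303.40540541]
[510.7 218.8] [63.2 63.5] [327.43558282 236.9202454 ]
[507.  298.2] [62.8 62.9] [327.51685393 161.79213483]
[503.2 377.8] [62.5 62.7] [327.25   74.805]
```

View pics/w2.png

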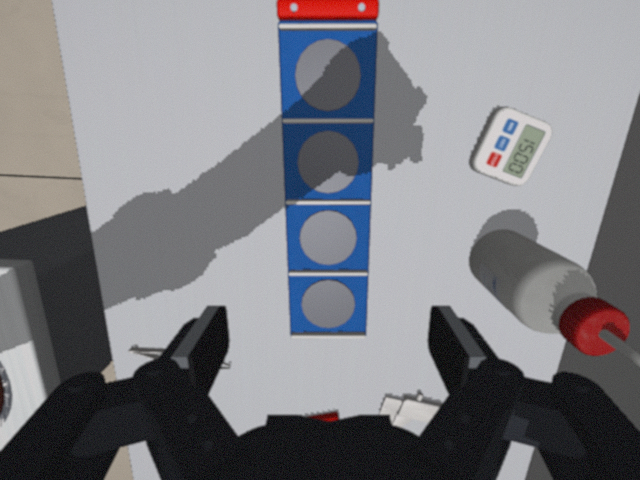

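The blue discs measured from the wrist (red end at (328,10), centres (327,75), (327,162), (327,237), (328,303)) agree with the top view to 2–3 mm and have the right spacing and size. I take the mean of the two views. First thing to move is the white crucible, into blue bay 3.

```bash
cat >> h.py <<'E'
SRC=dict(weight=(.5050,-.1005),white=(.5227,-.1717),beige=(.5503,-.2540),jar=(.5687,-.3310))
DST=dict(weight=(.5148,.1380),white=(.5110,.2175),beige=(.5073,.2970),jar=(.5035,.3770))
ZG=dict(weight=.090,white=.100,beige=.092,jar=.099)
EF=dict(weight=50,white=30,beige=25,jar=40)
YG,YB=.2544,.048; H=.24
def st(s): print(s,round(float(arm.read_time()),2),np.round(arm.read_tool_pos(),4),"open",round(float(arm.read_opening()),3),"F",np.round(arm.read_ft_force(),2))
def pick(n):
    x,y=SRC[n]; arm.move_gripper(1.0); arm.line_to([x,y,H],.35,ori=quat(YG))
    arm.line_to([x,y,ZG[n]],.10); st("down")
    arm.move_gripper(0.0,EF[n]); arm.pause(.2); st("grip")
    arm.line_to([x,y,ZG[n]+.03],.06); st("lifted")
def carry(n):
    x,y=SRC[n]; arm.line_to([x,y,H],.15)
    x,y=DST[n]; arm.line_to([x,y,H],.30,ori=quat(YB)); arm.pause(.2)
    arm.line_to([x,y,ZG[n]+.02],.12)
    st("low")
def place(n):
    x,y=DST[n]; arm.line_to([x,y,ZG[n]+.0008],.03); arm.pause(.2); st("set")
    arm.move_gripper(1.0); arm.pause(.2); st("rel")
    arm.line_to([x,y,H],.12)
E
python3 - <<'E'
from h import *
pick("white")
cv2.imwrite("pics/s1.png",snapshot("scene")); cv2.imwrite("pics/w3.png",snapshot("wrist"))
E
python3 -c "
import cv2,numpy as np
a=cv2.imread('pics/s1.png')[120:300,270:470];b=cv2.imread('pics/w3.png')
cv2.imwrite('pics/j1.png',np.hstack([cv2.resize(a,(400,360)),cv2.resize(b,(400,360))]))"
```

```text
down 7.36 [ 0.5231 -0.1718  0.1006] open 1.0 F [ 0.1  -0.33 -0.11]
grip 8.06 [ 0.5229 -0.1718  0.1004] open 0.458 F [-1.16  0.42  5.24]
lifted 8.71 [ 0.5226 -0.1718  0.1301] open 0.457 F [ 0.01 -0.46 -0.7 ]
```

View pics/j1.png

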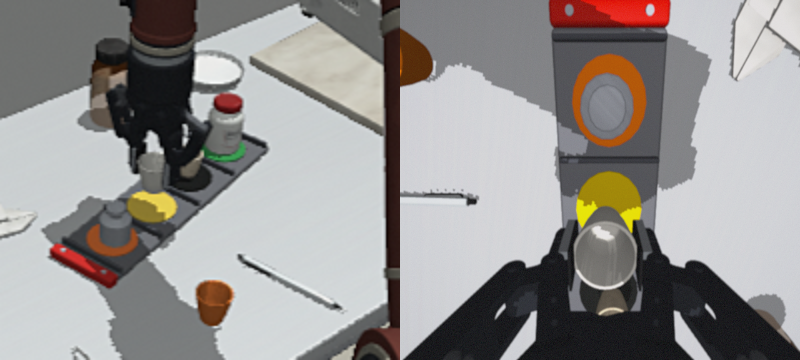

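The white crucible hangs upright between the pads, rim near (605,255), clear of its yellow mat. Next I carry and place it.

Run:
```python
from h import *
carry("white"); place("white")
cv2.imwrite("pics/w4.png",snapshot("wrist")); C=cam("wrist"); np.savez("w4.npz",K=C[0],R=C[1],t=C[2])
cv2.imwrite("pics/s2.png",snapshot("scene"))
a=cv2.imread('pics/s2.png')[230:380,80:300];b=cv2.imread('pics/w4.png')
cv2.imwrite('pics/j2.png',np.hstack([cv2.resize(a,(400,360)),cv2.resize(b,(400,360))]))
```

```text
low 12.49 [0.5114 0.2178 0.1207] open 0.453 F [-0.02 -0.19  0.37]
set 13.48 [0.5111 0.2175 0.1008] open 0.454 F [ 0.22  0.53 -0.45]
rel 14.21 [0.511  0.2175 0.1008] open 0.998 F [ 0.77  0.58 -0.36]
```

View pics/j2.png

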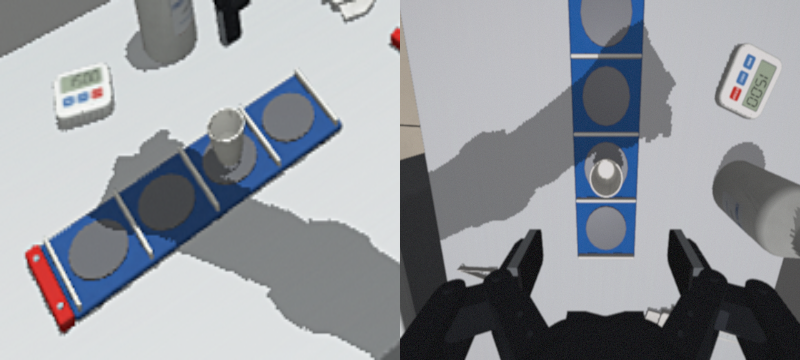

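The white crucible stands upright in blue bay 3, at (606,175) in the wrist half of the joined picture. I measure it and then pick the beige one.

```bash
cat >> h.py <<'E'
def meas(im,C,box,z,lo,hi):
    hsv=cv2.cvtColor(im,cv2.COLOR_BGR2HSV); m=cv2.inRange(hsv,lo,hi); r=np.zeros_like(m); x0,y0,x1,y1=box; r[y0:y1,x0:x1]=m[y0:y1,x0:x1]
    cs,_=cv2.findContours(r,cv2.RETR_EXTERNAL,cv2.CHAIN_APPROX_NONE); c=max(cs,key=cv2.contourArea)
    P=(cast(c[:,0],z,C)[:,:2]*1000).astype(np.float32)
    e=cv2.fitEllipse(P); mc=cv2.minEnclosingCircle(P); return np.round(e[0],1),np.round(e[1],1),np.round(mc[0],1),round(2*mc[1],1)
E
python3 - <<'E'
from h import *
im=cv2.imread("pics/w4.png"); f=np.load("w4.npz"); C=(f["K"],f["R"],f["t"])
print(meas(im,C,(300,185,355,275),.053,(0,0,125),(40,60,255)))
cv2.imwrite("pics/c4.png",cv2.resize(im[170:290,280:375],None,fx=4,fy=4,interpolation=cv2.INTER_CUBIC))
pick("beige")
cv2.imwrite("pics/w5.png",snapshot("wrist")); cv2.imwrite("pics/s3.png",snapshot("scene"))
a=cv2.imread('pics/s3.png')[120:300,270:470];b=cv2.imread('pics/w5.png')
cv2.imwrite('pics/j3.png',np.hstack([cv2.resize(a,(400,360)),cv2.resize(b,(400,360))]))
E
```

```text
(array([510.7, 218.4]), array([39.1, 40. ]), array([510.9, 218. ]), 41.9)
down 18.97 [ 0.5507 -0.2541  0.0927] open 1.002 F [ 0.06 -0.54  0.22]
grip 19.7 [ 0.5504 -0.2541  0.0923] open 0.388 F [-0.45  0.33  2.28]
lifted 20.35 [ 0.5502 -0.2541  0.1221] open 0.385 F [ 0.09 -0.49 -0.74]
```

View pics/c4.png

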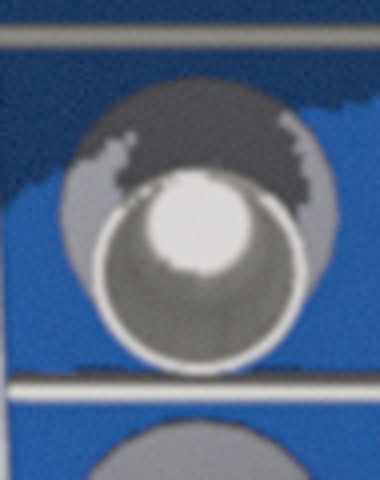

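View pics/j3.png

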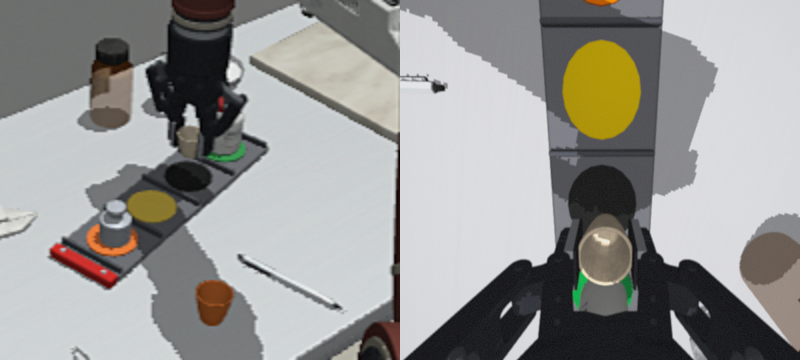

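The white rim is at (510.7, 218.4), within 1 mm of the disc centre by the same camera, and its 42 mm size is right. The beige crucible is held level, rim at (605,255). I place it and then take the jar.

Run:
```python
from h import *
carry("beige"); place("beige")
C=cam("wrist"); im=snapshot("wrist"); cv2.imwrite("pics/w6.png",im); np.savez("w6.npz",K=C[0],R=C[1],t=C[2])
b=proj([[.5073,.297,.045]],C)[0].astype(int); print(b)
print(meas(im,C,(b[0]-28,b[1]-45,b[0]+28,b[1]+24),.045,(0,15,110),(40,90,255)))
a=snapshot("scene")[230:380,80:300]
cv2.imwrite('pics/j4.png',np.hstack([cv2.resize(a,(400,360)),cv2.resize(im,(400,360))]))
```

```text
low 24.79 [0.5077 0.2974 0.1128] open 0.389 F [ 0.04 -0.36 -1.04]
set 25.78 [0.5074 0.297  0.0929] open 0.385 F [-0.05  0.17 -0.17]
rel 26.54 [0.5073 0.297  0.0928] open 1.002 F [ 0.49 -0.38 -0.43]
[329 235]
(array([507.3, 297.5]), array([34.4, 35.5]), array([507.5, 297.3]), 36.4)
```

View pics/j4.png

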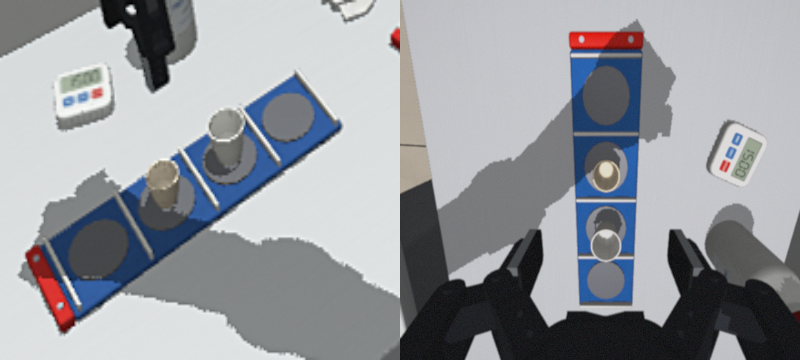

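The beige crucible stands in bay 2 at (606,175), within 1 mm of the disc centre, and the white one is still in bay 3 at (606,245). Next the jar.

Run:
```python
from h import *
pick("jar")
im=snapshot("wrist"); a=snapshot("scene")[120:300,270:470]
cv2.imwrite('pics/j5.png',np.hstack([cv2.resize(a,(400,360)),cv2.resize(im,(400,360))]))
```

```text
down 31.74 [ 0.5692 -0.3312  0.0998] open 0.999 F [0.03 0.62 1.05]
grip 32.4 [ 0.5689 -0.3311  0.0995] open 0.522 F [-0.56  0.93  4.96]
lifted 33.05 [ 0.5686 -0.331   0.1291] open 0.521 F [ 0.32  0.2  -2.02]
```

View pics/j5.png

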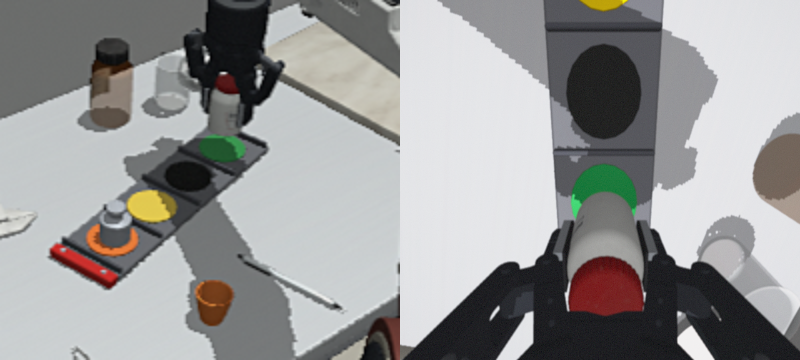

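The jar is gripped by the body, upright and clear of the green mat; its cap is at (605,285). I place it in bay 1 and then take the weight.

Run:
```python
from h import *
carry("jar"); place("jar")
C=cam("wrist"); im=snapshot("wrist"); cv2.imwrite("pics/w7.png",im); np.savez("w7.npz",K=C[0],R=C[1],t=C[2])
b=proj([[.5035,.377,.084]],C)[0].astype(int); print(b)
print(meas(im,C,(b[0]-32,b[1]-32,b[0]+32,b[1]+28),.084,(0,150,50),(6,255,255)))
a=snapshot("scene")[230:380,80:300]
cv2.imwrite('pics/j6.png',np.hstack([cv2.resize(a,(400,360)),cv2.resize(im,(400,360))]))
pick("weight")
im=snapshot("wrist"); a=snapshot("scene")[120:300,270:470]
cv2.imwrite('pics/j7.png',np.hstack([cv2.resize(a,(400,360)),cv2.resize(im,(400,360))]))
```

```text
low 37.92 [0.5039 0.3775 0.1199] open 0.518 F [-0.6  0.2 -1.3]
set 38.91 [0.5035 0.3771 0.0998] open 0.521 F [ 0.07  0.75 -1.46]
rel 39.59 [0.5035 0.377  0.0998] open 0.996 F [ 0.5   0.8  -0.31]
[329 251]
(array([503.6, 376. ]), array([34. , 34.2]), array([503.3, 376.6]), 36.6)
down 44.39 [ 0.5053 -0.1005  0.0905] open 1.001 F [ 0.85 -0.27  0.02]
grip 45.1 [ 0.5051 -0.1005  0.0905] open 0.425 F [-1.28  0.16  5.42]
lifted 45.75 [ 0.5049 -0.1006  0.1201] open 0.425 F [-0.22 -0.13 -1.81]
```

View pics/j6.png

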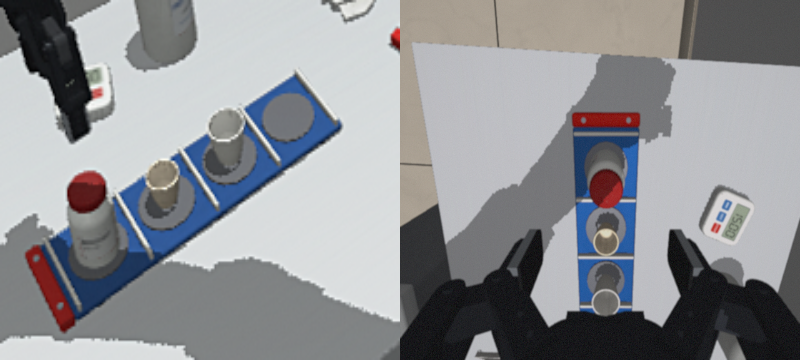

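View pics/j7.png

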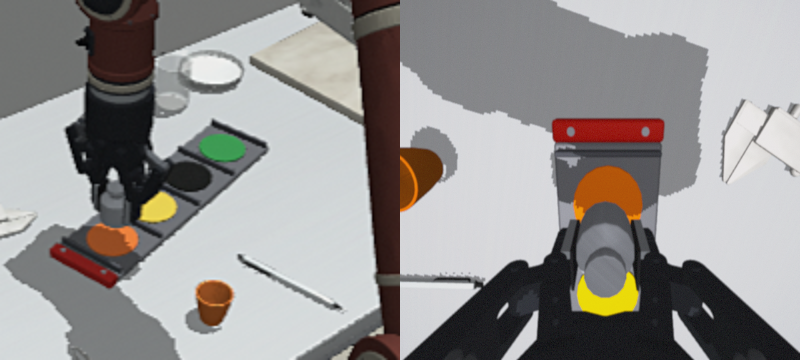

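The jar stands upright in bay 1, cap at (503.5, 376). The weight is gripped and lifted, knob at (605,270). I carry it to bay 4, retreat, and check everything from both the wrist and the top camera.

Run:
```python
from h import *
carry("weight"); place("weight")
arm.line_to([.511,.10,.30],.25,ori=quat(.048)); arm.pause(.4); st("retreat")
arm.line_to([.51,.20,.32],.25); arm.pause(.3)
C=cam("wrist"); im=snapshot("wrist"); cv2.imwrite("pics/w8.png",im)
def box(p,z,r): 
    b=proj([[*p,z]],C)[0].astype(int); return (b[0]-r,b[1]-r,b[0]+r,b[1]+r)
for n,z,r,lo,hi in [("jar",.084,28,(0,150,40),(6,255,255)),("beige",.045,22,(0,15,100),(40,90,255)),("white",.053,24,(0,0,115),(40,60,255)),("weight",.061,18,(0,0,60),(180,70,255))]:
    try: print(n,meas(im,C,box(DST[n],z,r),z,lo,hi))
    except Exception as e: print(n,e)
arm.line_to([.45,-.2,.35],.3); arm.pause(.3)
t=snapshot("top"); s=snapshot("scene"); cv2.imwrite("pics/t9.png",t)
cv2.imwrite('pics/j8.png',np.vstack([np.hstack([cv2.resize(s[230:380,80:300],(400,290)),cv2.resize(im,(400,290))]),cv2.resize(t[175:250,95:285],(800,310),interpolation=cv2.INTER_CUBIC)]))
st("end")
```

```text
low 49.17 [0.5153 0.1382 0.1107] open 0.427 F [ 0.06 -0.33 -1.48]
set 50.17 [0.5149 0.138  0.0908] open 0.424 F [ 0.22 -0.34 -1.9 ]
rel 50.91 [0.5148 0.138  0.0908] open 0.999 F [-0.96 -0.37 -0.09]
retreat 53.13 [0.5108 0.1004 0.2994] open 1.003 F [-0.49 -0.66  0.04]
jar max() iterable argument is empty
beige (array([507.2, 297.1]), array([34.9, 35.2]), array([507.2, 296.9]), 36.0)
white (array([510.8, 218.3]), array([39.1, 39.8]), array([510.9, 217.9]), 42.2)
weight (array([513.6, 145.3]), array([30.9, 40. ]), array([513.5, 147.6]), 41.3)
end 55.94 [ 0.4501 -0.1997  0.35  ] open 1.003 F [-0.85 -0.61  0.36]
```

View pics/j8.png

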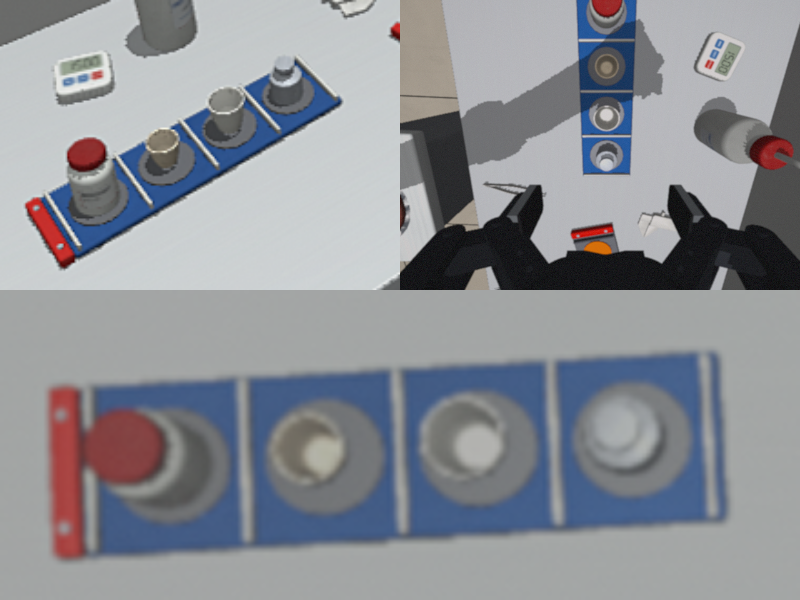

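Run:
```python
from h import *
C=cam("top")
k=lambda u,v:((u+.5)/(800/190)-.5+95,(v-290+.5)/(310/75)-.5+175)
for n,p,z in [("weight knob",(613,425),.061),("weight cyl",(619,432),.043),("jar",(125,448),.084)]: print(n,cast(k(*p),z,C)[0])
ticket.finish_job(); print(arm.read_time())
```

```text
weight knob [0.51542592 0.13894218 0.061     ]
weight cyl [0.51449279 0.1386984  0.043     ]
jar [0.50334541 0.37063899 0.084     ]
the job is handed in; nothing more can be done
the job is handed in; nothing more can be done
```

All four things are standing upright in the blue rack in reverse order, released, and the job is handed in at about 56 s on the robot's clock. From the red end they are: the jar in bay 1, the beige crucible in bay 2, the white crucible in bay 3 and the steel weight in bay 4. I moved them by straight lines, gripping across the row, and set each one down slowly.

**Final checks:**
- **Crucibles:** both rims measured within about 2 mm of their disc centres from the wrist camera.
- **Weight:** it measured within about 3 mm of its bay centre from the top camera. My automatic wrist measurement of the knob failed because the mask merged it with the cylinder and disc, so I used hand-read pixels from the top picture instead.
- **Jar:** the two views disagreed. The wrist camera, just after release, put it within about 2 mm of the bay centre. The top camera, read by hand, put it about 6 mm off along the row (y = 0.371 against 0.377), which is still inside the 15 mm limit. The jar's last automatic wrist check found nothing because the cap was at the picture's edge.
- **Calibration:** the top and wrist cameras differ by about 2 mm in y, so I aimed at the mean of the two.

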